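Pack out a coupon with a parallel bar and hold it tight to the fence

TASK

Two aluminium coupons lie in the setting jig, each a little short of the fence, and only one of the two gaps is wide enough for the steel parallel bar. Lower the bar into that gap, standing on its narrow edge on the jig plate so that it backs the whole length of the coupon, and let go of it; then push that coupon with the fingertips towards the fence until coupon, bar and fence are tight together with no gap, and finish while still holding it pressed there with a firm but not hard push. Do not shift the other coupon or the small things standing on the bench.

Things in the scene. Friction and masses are not known exactly. Their poses are not given: they have to be found in the camera images.
- jig: Fixed setting jig: flat dark steel base plate, 130 (x) x 250 (y) x 10 mm. Origin at the centre of its underside on the bench; its top is at z = +10 mm. Its x axis points towards the fence (away from the robot, within 0.2 rad), y along the fence.
- fence: Bright steel fence strip fixed to the jig plate along its far edge, 25 (x) x 250 (y) x 12 mm high, its axes those of the jig. Origin at the centre of its underside, on the plate's top; the face that the coupons look at is 12.5 mm to -x of the origin. Nothing stands up above its top (12 mm over the plate).
- parallel_bar: Loose ground steel parallel bar, 10 (x) x 120 (y) x 20 mm (z), 0.25 kg give or take; lies on the bench to the robot's right, long side within 0.5 rad of the y direction, already standing on its 10 mm wide edge, to be gripped across the 10 mm. Origin at the centre of its underside, y along its length. In the gap it stands 8 mm above the fence and the low coupon.
- coupon_1: Loose aluminium coupon, 25 (x) x 60 (y) x 12 mm (z), about 0.05 kg, lying on the jig plate with its long side along the fence; the gap between it and the fence is about 14 to 17 mm. It slides freely on the plate. Origin at the centre of its underside. Either of the two coupons may be the left one; their centres are about 96 mm apart.
- coupon_0: Loose aluminium coupon, 30 (x) x 45 (y) x 16 mm (z), about 0.06 kg, lying on the jig plate with its long side (y) pointing at the fence, so only about 4 to 7 mm of gap are left behind it. Origin at the centre of its underside. To be left alone.
- v_block: Bystander: small steel V block, 45 x 32 x 30 mm high, standing on the bench at the right. Origin at the centre of its underside.
- bushing_0: Bystander: flanged steel bushing, 39 mm across, 36 mm high, standing on the bench at the right. Origin at the centre of its underside.
- loupe: Bystander: black eye loupe, 34 mm across, 30 mm high, standing on the bench at the right. Origin at the centre of its underside.
Mind the look-alikes: they are no part of the job. What is shaped like the coupon_1 but red or yellow is not meant. Several things look just like the parallel_bar: the one meant starts farthest from the robot's base.

How it is judged (in metres and radians):
On the way:
1. the bar stands let go in the wide gap, behind the whole length of the 25 x 60 mm coupon (z of parallel_bar in the frame of fence between -0.003 and 0.003 m and x of parallel_bar in the frame of fence between -0.035 and -0.015 m and x of parallel_bar in the frame of coupon_1 above 0.013 m and angle between the y axis of parallel_bar and the y axis of fence, either way round below 0.12 rad and angle between parallel_bar's own z axis and vertical below 0.1 rad and contact force between parallel_bar and the fingers below 0.1 N and y of parallel_bar in the frame of coupon_1 between -0.028 and 0.028 m), for 0.2 s.
At the end, for the whole second after the job is handed in: Bar upright, flush to the fence (2 mm), behind the whole 60 mm coupon; coupon flat and flush to the bar (2.5 mm, 0.04 rad); fingers press only the coupon with 4 to 50 N, 3 N or more reaching the fence through the bar; other coupon within 5 mm, bystanders within 15 mm of their starts (z of parallel_bar in the frame of fence between -0.003 and 0.003 m and x of parallel_bar in the frame of fence between -0.0195 and -0.0155 m and angle between the y axis of each of parallel_bar, coupon_1 and the y axis of fence, either way round below 0.04 rad and angle between each of parallel_bar, coupon_1's own z axis and vertical below 0.06 rad and y of parallel_bar in the frame of coupon_1 between -0.028 and 0.028 m and z of coupon_1 in the frame of fence between -0.003 and 0.003 m and x of coupon_1 in the frame of fence between -0.0375 and -0.0325 m and contact force between the fingers and coupon_1 between 4 and 50 N and contact force between coupon_1 and parallel_bar above 3 N and contact force between parallel_bar and fence above 3 N and contact force between the fingers and parallel_bar below 0.1 N and linear speed of each of coupon_1, parallel_bar below 0.01 m/s and distance of coupon_0 from where it was at the start of the episode below 0.005 m and distance of each of v_block, bushing_0, loupe from where it was at the start of the episode below 0.015 m); the arm keeps its last pose, push and grip.
It fails at once if the other coupon, whose gap is too narrow, is shifted by more than 5 mm (distance of coupon_0 from where it was at the start of the episode above 0.005 m).
It fails at once if the coupon is pressed with more than 60 N (contact force between the fingers and coupon_1 above 60 N).
It fails at once if the V block is shifted by more than 15 mm (distance of v_block from where it was at the start of the episode above 0.015 m).
It fails at once if the bushing is shifted by more than 15 mm (distance of bushing_0 from where it was at the start of the episode above 0.015 m).
It fails at once if the loupe is shifted by more than 15 mm (distance of loupe from where it was at the start of the episode above 0.015 m).
It also fails if it takes over 51 s, if anything falls off the work surface, if the arm or the gripper's body presses on something with over 40 N, if the wrist force passes 120 N, or if a joint passes its speed limit or range.

ROBOT

A 6-joint arm with a two-finger parallel gripper is mounted at the origin on a cart in front of the work surface, level with it; the furniture and walls round the work are solid. World frame = base frame: x ahead of the robot, y to its left, z up, the work surface at z = 0. Lengths are in mm, angles in rad, forces in N, time in s.
With the tool pointing down it reaches from about 350 to 775 mm from the base axis. Payload 7.3 kg.
Tool frame: the origin (TCP) lies at the very end of the fingers, on their centre line; the grasp point (between the pads) lies 19 mm behind it; z points along the fingers, y is the line along which they close (so a half turn about z gives the same grasp; the last joint's range is limited). The gripper opens to 92 mm and grips with 3 to 60 N. Pads are 19 mm wide; open, the fingers measure 130 mm over their backs; the gripper's body (75 mm by 190 mm) begins 47 mm behind the grasp point.
Start: joints at [1.112, 0.342, 1.524, -0, 1.275, -0.146], TCP at [161.541, 499.549, 226.741] pointing down, gripper open.
Joint ranges: [-2.53, 2.53], [-0.77, 2.02], [0.04, 2.7], [-1, 4.14], [0.28, 2.66], [-3.11, 3.11]. Speed limits (rad/s): [2.57, 2.57, 3.14, 3.14, 3.14, 3.14].

INTERFACE

Orientations are given as [roll, pitch, yaw] about the fixed x, y, z axes, in that order (R = Rz(yaw) Ry(pitch) Rx(roll)).
In Python, from plant import get_obs, vision, workorder gives the robot as it stands.
- The arm moves only by the shell command python3 -m pendant 'ROWS' [OPENING]. ROWS is a JSON object of lists of equal length, an entry for each row: "dp": the shift along the tool's x, y, z in m, a list of three; "rotation": the turn, a rotation vector about the tool's x, y, z in rad, a list of three. A call has 1 to 8 rows; each row is the pose to reach, as a shift and turn from the pose commanded when the call began, along the tool's axes at that moment; what a row does not reach only later rows make up. A row lasts 1/8 s, in which the tool goes at most 62.5 mm and 10.7 degrees, less where a joint would pass 70% of its speed; a pose out of reach is approached as far as the arm can. A call with a gripper value outside its range is refused whole. OPENING is the finger opening in m, from 0 to 0.0918, set as the call begins (- or left out, the last holds). The fingers move at their own pace and stop on an object; the grip force is fixed at half the most. Time passes only in rows, so rows that repeat a pose let the fingers close. It gives the time, the measured TCP pose, the force, the opening and the grip force at its end, in the units of the state.
- get_obs(): the state, without advancing time (a new reading comes with each control period).
- vision.capture(name): name is "side" or "top"; returns a dict with "pixels" (384x512x3 uint8, red, green, blue), "vfov" (degrees; the focal length in pixels is half the picture's height over the tangent of half this angle, whatever the lens; pixels are square), "cx", "cy" (the principal point, pixels), "pose" (4x4, takes a point from camera to world coordinates). Camera axes: x right, y up, looking along -z (the intrinsics and any distortion apply to the point x, -y, -z); pixel columns grow to the right and rows downward; lengths in mm; the calibration is good to about 2 mm. A picture is of the moment at which its call begins. There is no depth.
- workorder.close_job(): hands the job in; it is judged then, once.
The state is a dict: "time": time; "joint_positions": joint angles; "dq": joint speeds; "tau": joint torques, N m; "tool_pos": TCP position; "tcp_rot": TCP orientation; "contact_force": force on the tool from outside, world axes, zero at the start; "moment": the same for the moment, N m; "grip_width": finger opening in mm; "finger_force": force on a finger pad.
Only numpy, scipy, OpenCV 4.12 (cv2) and the standard library are available. Lean on these libraries where they do the work, as an engineer would, in place of code of your own. Each camera call takes 0.05 s, during which the arm holds its last target. There are 200 camera calls.

## Working session

There is one attempt and no reset: what is moved stays moved. The work goes in short steps, Python scripts to look and compute and a shell command to move; the robot and the scene stay as the last step left them, time stands still between calls to the robot, and variables do not carry over. Pictures are saved under pics/ and viewed, at most 10 in all, crops included, and the job is handed in when it is done.

```bash
ls; mkdir -p pics; python3 - <<'E'
from plant import get_obs, vision
import cv2
o=get_obs();print({k:o[k] for k in('time','tool_pos','tcp_rot','grip_width','contact_force')})
for n in('top','side'):
    c=vision.capture(n);cv2.imwrite(f'pics/{n}0.png',c['pixels'][:,:,::-1]);print(n,{k:c[k] for k in c if k!='pixels'})
E
```

```text
pics
{'time': 0.0, 'tool_pos': array([161.35637529, 499.14472805, 226.02823294]), 'tcp_rot': array([-3.14003191e+00, -1.83667627e-04,  2.82881001e+00]), 'grip_width': 91.68645648094292, 'contact_force': array([ 0.04278001, -0.27501335,  1.2013628 ])}
top {'vfov': 46.95833119390667, 'cx': 250.30427590078716, 'cy': 184.72277141188826, 'pose': array([[-9.23771477e-03,  9.91834349e-01, -1.27197835e-01,
         3.72632154e+02],
       [-9.99877858e-01, -7.55824185e-03,  1.36799700e-02,
        -9.02597098e+01],
       [ 1.26068721e-02,  1.27308671e-01,  9.91783025e-01,
         1.07239030e+03],
       [ 0.00000000e+00,  0.00000000e+00,  0.00000000e+00,
         1.00000000e+00]])}
side {'vfov': 49.79225083559202, 'cx': 259.48881525309105, 'cy': 194.46967534669562, 'pose': array([[ 9.99811410e-01, -1.93645430e-02,  1.46954853e-03,
         5.25115417e+02],
       [ 1.29034089e-02,  6.05848853e-01, -7.95475122e-01,
        -8.73531522e+02],
       [ 1.45136879e-02,  7.95344065e-01,  6.05984465e-01,
         6.56627606e+02],
       [ 0.00000000e+00,  0.00000000e+00,  0.00000000e+00,
         1.00000000e+00]])}
```

View pics/top0.png

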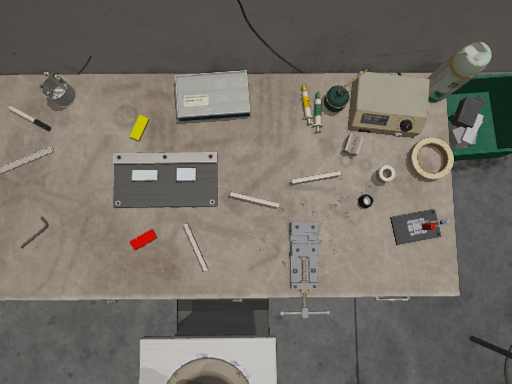

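View pics/side0.png

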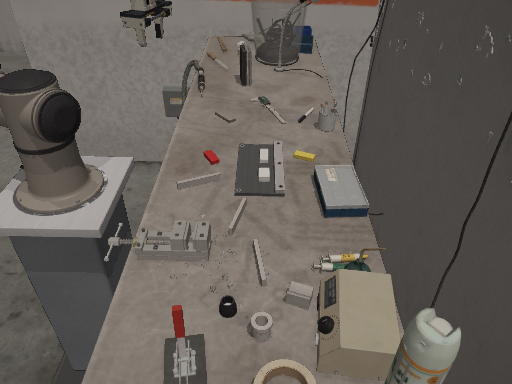

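The top view shows the jig around (165,180), with coupons at (145,175) on the left and (186,174) on the right. Three bars lie at (195,248), (255,200) and (316,178), and the bystanders are at (353,145), (386,175) and (365,201). Next I'll zoom in on the jig and the farthest bar.

```bash
cat > h.py <<'E'
import numpy as np, cv2
from plant import get_obs, vision
def fl(c): return 192/np.tan(np.radians(c['vfov']/2))
def ray(c,px,z):
    f=fl(c);P=c['pose'];px=np.atleast_2d(np.array(px,float))
    d=np.c_[(px[:,0]-c['cx'])/f,-(px[:,1]-c['cy'])/f,-np.ones(len(px))]@P[:3,:3].T
    o=P[:3,3];return o+d*((z-o[2])/d[:,2])[:,None]
def proj(c,p):
    q=(np.atleast_2d(p)-c['pose'][:3,3])@c['pose'][:3,:3];f=fl(c)
    return np.c_[c['cx']-f*q[:,0]/q[:,2],c['cy']+f*q[:,1]/q[:,2]]
def crop(c,x0,y0,w,h,s): return cv2.resize(c['pixels'][y0:y0+h,x0:x0+w,::-1],None,fx=s,fy=s,interpolation=cv2.INTER_CUBIC)
E
python3 - <<'E'
from h import *
t=vision.capture('top');s=vision.capture('side')
a=crop(t,108,145,116,68,6);b=crop(t,285,165,62,26,6)
im=np.zeros((68*6+26*6,116*6,3),np.uint8);im[:408]=a;im[408:,:372]=b
cv2.imwrite('pics/tc.png',im)
a=crop(s,230,138,60,62,6);b=crop(s,245,235,30,52,6)
im=np.zeros((372,360+180,3),np.uint8);im[:,:360]=a;im[:312,360:]=b
cv2.imwrite('pics/sc.png',im)
print(ray(t,[[195,248],[255,200],[316,178]],20))
print(ray(t,[[113,152],[217,152],[217,207],[113,207]],10))
print(ray(s,[[245,143],[283,142],[284,194],[236,193]],10))
E
```

```text
[[ 358.44661301   26.78546935   20.        ]
 [ 470.70118466 -115.66060196   20.        ]
 [ 522.72992553 -263.25539079   20.        ]]
[[591.83168534 228.97110688  10.        ]
 [590.1445853  -24.24711787  10.        ]
 [455.46867772 -24.29371647  10.        ]
 [457.52774895 224.92182217  10.        ]]
[[475.56237025 235.38868331  10.        ]
 [592.94065457 245.94538769  10.        ]
 [586.91390109 -20.67341591  10.        ]
 [462.69398363 -20.37154953  10.        ]]
```

View pics/tc.png

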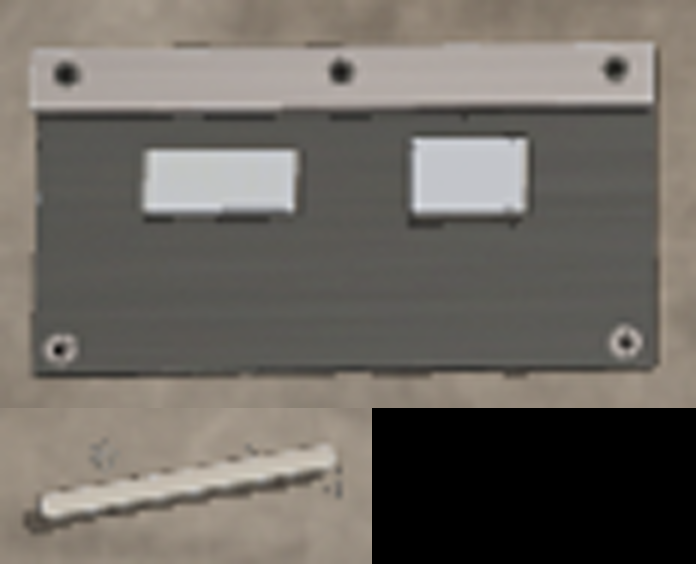

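View pics/sc.png

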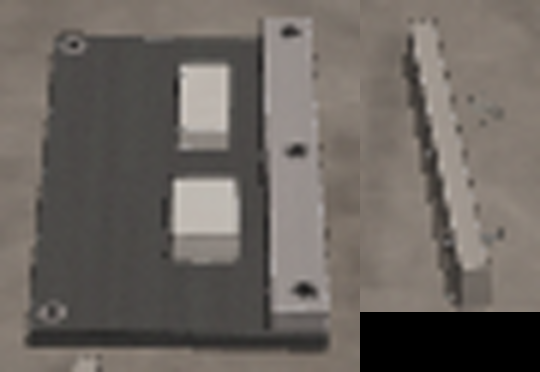

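The 60 mm coupon_1 is the left one: in the top crop it spans x 142–297 and the fence's near edge is at y≈104. coupon_0 is on the right. The target bar runs from (42,505) to (335,457) in the crop. I'll convert these to positions and check the sizes.

```bash
cat >> h.py <<'E'
def pts(c,L,x0,y0,z,s=6,oy=0,ox=0): 
    L=np.array(L,float);return ray(c,np.c_[x0+(L[:,0]-ox+.5)/s-.5,y0+(L[:,1]-oy+.5)/s-.5],z)[:,:2]
E
python3 - <<'E'
from h import *
np.set_printoptions(precision=1,suppress=True)
t=vision.capture('top');s=vision.capture('side')
T=lambda L,z:pts(t,L,108,145,z)
S=lambda L,z:pts(s,L,230,138,z)
def show(n,p):
    e=[round(float(np.linalg.norm(p[i]-p[i-1])),1) for i in range(len(p))]
    d=p[1]-p[0];print(n,p.mean(0),'edges',e,'ang01',np.degrees(np.arctan2(d[1],d[0])).round(2),p.tolist() if 0 else '')
show('T fence',T([(30,47),(655,43),(654,101),(32,107)],22))
show('T c1',T([(145,150),(297,150),(296,212),(142,212)],22))
show('T c0',T([(412,138),(526,138),(526,213),(411,213)],26))
show('T holes',T([(60,348),(625,341)],10))
show('T bar',pts(t,[(42,505),(335,457)],285,165,20,oy=408))
show('S fence',S([(265,18),(311,18),(326,313),(270,311)],22))
show('S c1',S([(180,63),(228,64),(228,131),(180,130)],22))
show('S c0',S([(173,178),(236,178),(239,235),(172,235)],26))
show('S bar',pts(s,[(422,22),(474,268)],245,235,20,ox=360))
print('fence near', T([(32,107),(654,101)],22), S([(265,18),(270,311)],22))
print('bar ends',pts(t,[(42,505),(335,457)],285,165,20,oy=408),pts(s,[(422,22),(474,268)],245,235,20,ox=360))
E
```

```text
T fence [576.3 100.7] edges [24.5, 250.7, 23.7, 248.8] ang01 -90.01 
T c1 [533.4 149.1] edges [25.0, 60.6, 25.0, 61.2] ang01 -90.41 
T c0 [534.3  49.5] edges [30.2, 45.4, 30.2, 45.6] ang01 -90.41 
T holes [468.6 101.3] edges [225.9, 225.9] ang01 -89.75 
T bar [ 525.8 -263.5] edges [120.0, 120.0] ang01 -81.07 
S fence [574.8 107.5] edges [250.4, 23.5, 252.0, 24.0] ang01 2.19 
S c1 [533.  155.9] edges [61.6, 23.8, 61.6, 22.8] ang01 -0.18 
S c0 [533.8  55.5] edges [45.7, 28.9, 45.7, 29.8] ang01 1.99 
S bar [ 525.4 -258.4] edges [120.0, 120.0] ang01 -80.45 
fence near [[563.9 224.8]
 [564.6 -24. ]] [[563.6 232.7]
 [562.2 -17.7]]
bar ends [[ 516.5 -204.2]
 [ 535.1 -322.7]] [[ 515.5 -199.2]
 [ 535.4 -317.5]]
```

```bash
cat > rel.py <<'E'
import sys,numpy as np
# args: cmd x y z yawdeg  target x y z yawdeg -> dp (m) along tool, rz (rad)
a=np.array(list(map(float,sys.argv[1:9])));p,q=a[:4],a[4:];d=(q-p)[:3]/1000;w=np.radians(p[3]);c,s=np.cos(w),np.sin(w)
r=(q[3]-p[3]+180)%360-180
print('dp',[round(v,4) for v in (c*d[0]+s*d[1], s*d[0]-c*d[1], -d[2])],'rz',round(-np.radians(r),4),'n',round(max(np.linalg.norm(d)/.0625,abs(r)/10.7),1))
E
python3 rel.py 161.5 499.5 226.7 162.1 480 150 226.7 99.2; python3 rel.py 480 150 226.7 99.2 525.6 -261 100 99.2
```

```text
dp [np.float64(-0.4105), np.float64(-0.2347), np.float64(-0.0)] rz 1.0978 n 7.6
dp [np.float64(-0.413), np.float64(-0.0207), np.float64(0.1267)] rz -0.0 n 6.9
```

```bash
python3 -m pendant '{"dp":[[-0.06,-0.03,0],[-0.12,-0.065,0],[-0.175,-0.1,0],[-0.23,-0.13,0],[-0.285,-0.163,0],[-0.34,-0.195,0],[-0.4105,-0.2347,0],[-0.4105,-0.2347,0]],"rotation":[[0,0,0.15],[0,0,0.3],[0,0,0.45],[0,0,0.6],[0,0,0.75],[0,0,0.9],[0,0,1.0],[0,0,1.0978]]}' 0.04
```

```text
time: 1.3
tool_pos: [481.6, 147.4, 226.7]
tcp_rot: [3.141, 0.0, 1.725]
contact_force: [0.2, 1.3, 0.5]
grip_width: 40.4
finger_force: 0.0
```

```bash
python3 -m pendant '{"dp":[[-0.06,-0.003,0.02],[-0.12,-0.006,0.04],[-0.18,-0.009,0.06],[-0.24,-0.012,0.08],[-0.3,-0.015,0.1],[-0.36,-0.018,0.115],[-0.413,-0.0207,0.1267],[-0.413,-0.0207,0.1267]],"rotation":[[0,0,0],[0,0,0],[0,0,0],[0,0,0],[0,0,0],[0,0,0],[0,0,0],[0,0,0]]}'
python3 - <<'E'
from h import *
t=vision.capture('top');s=vision.capture('side')
print(get_obs()['tool_pos'],get_obs()['tcp_rot'])
a=crop(t,275,140,70,60,6);b=crop(s,215,215,65,60,6)
cv2.imwrite('pics/g1.png',np.hstack([a,b]))
E
```

```text
time: 2.3
tool_pos: [524.7, -264.7, 98.5]
tcp_rot: [-3.141, -0.0, 1.726]
contact_force: [0.1, 1.1, 0.2]
grip_width: 40.0
finger_force: 0.0
[ 524.89434007 -261.0290228    99.50180129] [-3.14084218e+00 -1.28388543e-03  1.72966226e+00]
```

View pics/g1.png

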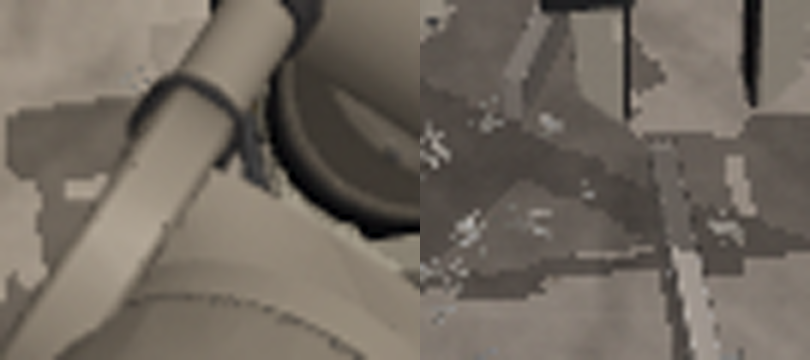

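The side crop shows the open fingers straddling the bar's line, so I'll descend and grip.

```bash
python3 -m pendant '{"dp":[[0,0,0.03],[0,0,0.055],[0,0,0.07],[0,0,0.08],[0,0,0.086],[0,0,0.086]],"rotation":[[0,0,0],[0,0,0],[0,0,0],[0,0,0],[0,0,0],[0,0,0]]}' && python3 -m pendant '{"dp":[[0,0,0],[0,0,0],[0,0,0],[0,0,0],[0,0,0],[0,0,0]],"rotation":[[0,0,0],[0,0,0],[0,0,0],[0,0,0],[0,0,0],[0,0,0]]}' 0.0
```

```text
time: 3.15
tool_pos: [525.5, -261.0, 14.1]
tcp_rot: [3.141, -0.0, 1.731]
contact_force: [-0.1, -0.6, -0.5]
grip_width: 39.8
finger_force: 0.0
time: 3.9
tool_pos: [525.5, -261.2, 14.2]
tcp_rot: [3.141, 0.0, 1.731]
contact_force: [-0.6, -0.3, 1.5]
grip_width: 9.1
finger_force: 30.0
```

```bash
python3 rel.py 525.6 -261 84 99.2 554.5 152.5 84 90; python3 -m pendant '{"dp":[[0,0,-0.01],[0,0,-0.03],[0,0,-0.05],[0,0,-0.07],[0,0,-0.07]],"rotation":[[0,0,0],[0,0,0],[0,0,0],[0,0,0],[0,0,0]]}'
```

```text
dp [np.float64(0.4036), np.float64(0.0946), np.float64(-0.0)] rz 0.1606 n 6.6
time: 4.53
tool_pos: [526.1, -261.6, 85.6]
tcp_rot: [3.139, 0.002, 1.731]
contact_force: [-0.1, -1.1, -1.8]
grip_width: 9.1
finger_force: 30.0
```

```bash
python3 -m pendant '{"dp":[[0.025,0.006,0],[0.06,0.014,0],[0.1,0.0234,0],[0.14,0.0328,0],[0.18,0.0422,0],[0.22,0.0516,0],[0.26,0.061,0],[0.3,0.0703,0]],"rotation":[[0,0,0],[0,0,0.02],[0,0,0.04],[0,0,0.06],[0,0,0.08],[0,0,0.1],[0,0,0.12],[0,0,0.1606]]}'; python3 rel.py 0 0 0 99.2 0 0 0 99.2
python3 - <<'E'
import numpy as np
w=np.radians(99.2);c,s=np.cos(w),np.sin(w)
x=525.6+300*c+70.3*s;y=-261+300*s-70.3*c;print(x,y)
import subprocess;print(subprocess.run(['python3','rel.py',str(x),str(y),'84','90','554.5','152.5','50','90'],capture_output=True,text=True).stdout)
E
```

```text
time: 5.52
tool_pos: [546.2, 47.6, 83.0]
tcp_rot: [-3.14, -0.0, 1.569]
contact_force: [0.1, -0.2, -1.9]
grip_width: 8.6
finger_force: 30.0
dp [np.float64(0.0), np.float64(0.0), np.float64(-0.0)] rz -0.0 n 0.0
547.0313231270807 46.380527016632335
dp [np.float64(0.1061), np.float64(0.0075), np.float64(0.034)] rz -0.0 n 1.8
```

```bash
python3 -m pendant '{"dp":[[0.025,0.002,0.005],[0.055,0.004,0.015],[0.085,0.006,0.025],[0.1,0.007,0.032],[0.106,0.0075,0.034],[0.106,0.0075,0.034]],"rotation":[[0,0,0],[0,0,0],[0,0,0],[0,0,0],[0,0,0],[0,0,0]]}'
python3 - <<'E'
from h import *
t=vision.capture('top');s=vision.capture('side')
print(get_obs()['tool_pos'],get_obs()['tcp_rot'])
b=crop(s,230,115,66,80,7);a=crop(t,108,140,40,80,7)
cv2.imwrite('pics/p1.png',np.hstack([b,a]))
E
```

```text
time: 6.28
tool_pos: [554.4, 151.9, 49.8]
tcp_rot: [-3.141, 0.0, 1.57]
contact_force: [0.6, 0.5, -2.0]
grip_width: 8.7
finger_force: 30.0
[554.67960913 151.4647244   50.296681  ] [3.14116485e+00 1.05240351e-04 1.56963976e+00]
```

View pics/p1.png

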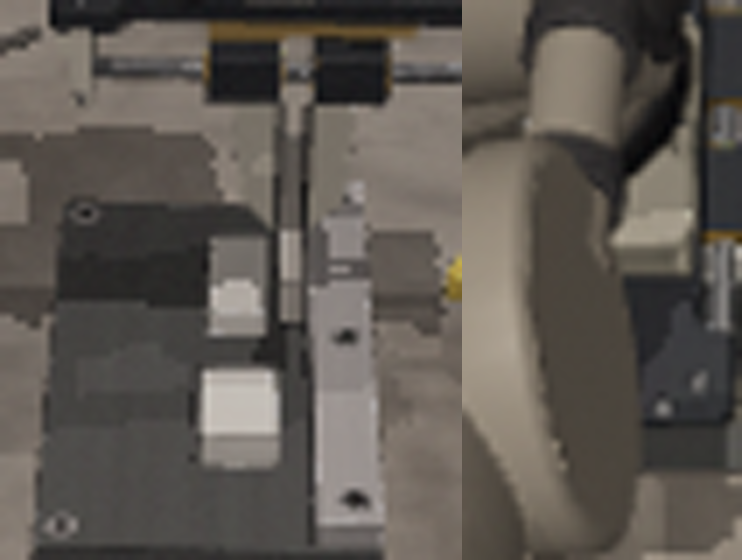

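The side crop shows the bar's near end face at x 280–302, with its bottom at y≈323. The fence's near edge is at x≈312–316 and coupon_1's right edge at x≈266. I'll compare these in world x.

```bash
python3 - <<'E'
from h import *
np.set_printoptions(precision=1,suppress=True)
s=vision.capture('side')
S=lambda L,z:pts(s,L,230,115,z,s=7)
print('bar bottom',S([(281,323),(302,324)],36),'bar top',S([(280,281),(301,281)],56))
print('fence',S([(311,282),(316,523)],22),'coupon',S([(267,236),(266,303),(209,303)],22), 'coupon bottom',S([(265,335),(209,333)],10))
E
```

```text
bar bottom [[550.   96.6]
 [558.3  96.1]] bar top [[549.   95.7]
 [557.2  96. ]]
fence [[563.2 150.3]
 [562.5 -17.2]] coupon [[545.1 186.5]
 [544.5 133.4]
 [521.2 132.6]] coupon bottom [[544.4 127.9]
 [521.4 128.6]]
```

Centred to within about 0.5 mm, so I'll lower it.

```bash
python3 -m pendant '{"dp":[[0,0,0.008],[0,0,0.014],[0,0,0.019],[0,0,0.022],[0,0,0.0245],[0,0,0.0255],[0,0,0.0255]],"rotation":[[0,0,0],[0,0,0],[0,0,0],[0,0,0],[0,0,0],[0,0,0],[0,0,0]]}'
```

```text
time: 7.3
tool_pos: [554.5, 152.3, 24.6]
tcp_rot: [3.141, -0.0, 1.57]
contact_force: [0.1, 0.4, -2.0]
grip_width: 8.8
finger_force: 30.0
```

```bash
python3 -m pendant '{"dp":[[0,0,0.0004],[0,0,0.0008],[0,0,0.0008]],"rotation":[[0,0,0],[0,0,0],[0,0,0]]}'
```

```text
time: 7.68
tool_pos: [554.7, 152.3, 24.2]
tcp_rot: [3.141, -0.0, 1.57]
contact_force: [-0.2, -0.1, 2.0]
grip_width: 9.1
finger_force: 30.0
```

```bash
python3 -m pendant '{"dp":[[0,0,0],[0,0,0],[0,0,0],[0,0,0]],"rotation":[[0,0,0],[0,0,0],[0,0,0],[0,0,0]]}' 0.03 && python3 -m pendant '{"dp":[[0,0,-0.006],[0,0,-0.02],[0,0,-0.05],[0,0,-0.05],[0,0,-0.05]],"rotation":[[0,0,0],[0,0,0],[0,0,0],[0,0,0],[0,0,0]]}'; python3 rel.py 554.5 152.5 73.7 90 490 152.5 73.7 180
```

```text
time: 8.18
tool_pos: [554.4, 152.3, 23.7]
tcp_rot: [-3.142, -0.0, 1.57]
contact_force: [0.4, 0.5, 0.3]
grip_width: 29.9
finger_force: 0.0
time: 8.8
tool_pos: [554.3, 152.3, 73.9]
tcp_rot: [3.141, -0.0, 1.57]
contact_force: [-0.1, -0.4, -0.4]
grip_width: 29.9
finger_force: 0.0
dp [np.float64(-0.0), np.float64(-0.0645), np.float64(-0.0)] rz -1.5708 n 8.4
```

```bash
python3 -m pendant '{"dp":[[0,-0.008,0],[0,-0.016,0],[0,-0.024,0],[0,-0.032,0],[0,-0.04,0],[0,-0.048,0],[0,-0.056,0],[0,-0.0645,0]],"rotation":[[0,0,-0.17],[0,0,-0.34],[0,0,-0.51],[0,0,-0.68],[0,0,-0.85],[0,0,-1.02],[0,0,-1.19],[0,0,-1.36]]}' 0.015 && python3 -m pendant '{"dp":[[0,0,0],[0,0,0],[0,0,0]],"rotation":[[0,0,-0.15],[0,0,-0.2108],[0,0,-0.2108]]}'
python3 - <<'E'
from h import *
t=vision.capture('top');s=vision.capture('side')
b=crop(s,230,115,66,80,7);a=crop(t,108,140,48,80,7)
cv2.imwrite('pics/p2.png',np.hstack([b,a]))
E
```

```text
time: 9.8
tool_pos: [489.0, 152.2, 72.9]
tcp_rot: [-3.141, -0.002, 2.936]
contact_force: [-0.0, 0.0, 0.5]
grip_width: 15.1
finger_force: 0.0
time: 10.18
tool_pos: [489.4, 152.2, 73.1]
tcp_rot: [-3.141, -0.001, 3.141]
contact_force: [-0.5, -0.6, -0.2]
grip_width: 14.9
finger_force: 0.0
```

View pics/p2.png

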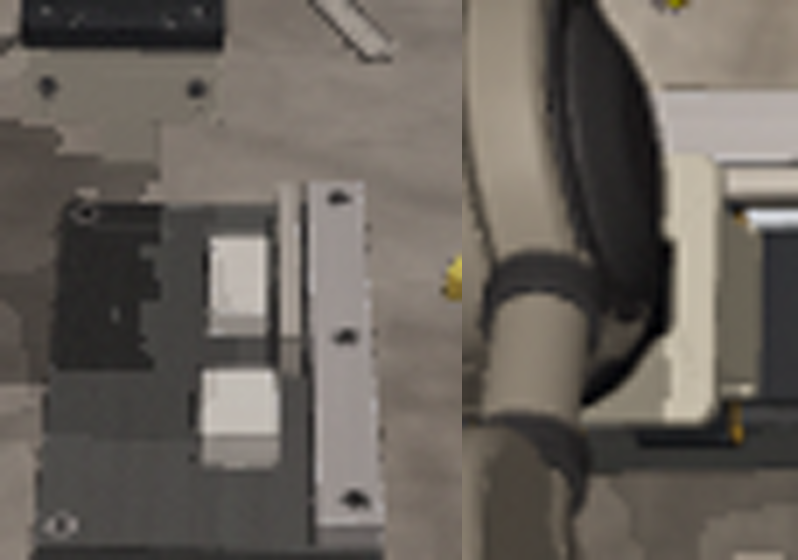

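The side crop shows the bar upright in the gap, with coupon_1 undisturbed at y 236–303 and the bar covering y 185–333. Now I'll bring the fingers down behind the coupon.

```bash
python3 -m pendant '{"dp":[[0,0,0.015],[0,0,0.035],[0,0,0.05],[0,0,0.057],[0,0,0.0597],[0,0,0.0597]],"rotation":[[0,0,0],[0,0,0],[0,0,0],[0,0,0],[0,0,0],[0,0,0]]}' && python3 -m pendant '{"dp":[[-0.005,0,0],[-0.01,0,0],[-0.014,0,0],[-0.016,0,0],[-0.018,0,0],[-0.02,0,0],[-0.022,0,0],[-0.022,0,0]],"rotation":[[0,0,0],[0,0,0],[0,0,0],[0,0,0],[0,0,0],[0,0,0],[0,0,0],[0,0,0]]}'
```

```text
time: 11.02
tool_pos: [490.2, 152.4, 14.2]
tcp_rot: [3.141, 0.0, 3.141]
contact_force: [0.0, -0.1, 0.5]
grip_width: 14.7
finger_force: 0.0
time: 12.02
tool_pos: [512.1, 152.3, 14.0]
tcp_rot: [3.142, 0.0, 3.141]
contact_force: [-0.0, 0.3, -0.9]
grip_width: 15.2
finger_force: 0.0
```

```bash
python3 -m pendant '{"dp":[[-0.001,0,0],[-0.002,0,0],[-0.003,0,0],[-0.004,0,0],[-0.004,0,0]],"rotation":[[0,0,0],[0,0,0],[0,0,0],[0,0,0],[0,0,0]]}' && python3 -m pendant '{"dp":[[-0.0005,0,0],[-0.001,0,0],[-0.001,0,0]],"rotation":[[0,0,0],[0,0,0],[0,0,0]]}' && python3 -m pendant '{"dp":[[-0.0005,0,0],[-0.001,0,0],[-0.001,0,0]],"rotation":[[0,0,0],[0,0,0],[0,0,0]]}'
```

```text
time: 12.65
tool_pos: [515.9, 152.3, 14.0]
tcp_rot: [3.142, -0.0, 3.141]
contact_force: [-1.6, -0.0, 1.0]
grip_width: 15.0
finger_force: 0.7
time: 13.02
tool_pos: [517.0, 152.3, 14.0]
tcp_rot: [3.142, 0.0, 3.141]
contact_force: [-0.2, -0.6, 0.0]
grip_width: 15.1
finger_force: 0.5
time: 13.4
tool_pos: [517.4, 152.2, 13.9]
tcp_rot: [-3.141, -0.001, 3.141]
contact_force: [-4.3, -0.8, 2.2]
grip_width: 14.7
finger_force: 2.0
```

```bash
python3 -m pendant '{"dp":[[-0.0003,0,0],[-0.0005,0,0],[-0.0005,0,0]],"rotation":[[0,0,0],[0,0,0],[0,0,0]]}' && python3 -m pendant '{"dp":[[-0.0003,0,0],[-0.0005,0,0],[-0.0005,0,0]],"rotation":[[0,0,0],[0,0,0],[0,0,0]]}'
```

```text
time: 13.78
tool_pos: [517.4, 152.2, 13.9]
tcp_rot: [-3.141, -0.002, 3.141]
contact_force: [-6.1, -1.7, 3.9]
grip_width: 14.7
finger_force: 3.0
time: 14.15
tool_pos: [517.5, 152.2, 13.9]
tcp_rot: [-3.141, -0.003, 3.141]
contact_force: [-7.6, -1.3, 4.7]
grip_width: 15.2
finger_force: 3.7
```

```bash
python3 -m pendant '{"dp":[[-0.0005,0,0],[-0.001,0,0],[-0.0015,0,0],[-0.002,0,0],[-0.002,0,0],[-0.002,0,0]],"rotation":[[0,0,0],[0,0,0],[0,0,0],[0,0,0],[0,0,0],[0,0,0]]}'
python3 - <<'E'
from h import *
t=vision.capture('top');s=vision.capture('side')
b=crop(s,230,115,66,80,7);a=crop(t,108,140,48,80,7)
cv2.imwrite('pics/p3.png',np.hstack([b,a]))
E
```

```text
time: 14.9
tool_pos: [517.5, 152.2, 13.8]
tcp_rot: [-3.141, -0.007, 3.142]
contact_force: [-13.1, -0.7, 8.4]
grip_width: 15.0
finger_force: 6.5
```

View pics/p3.png

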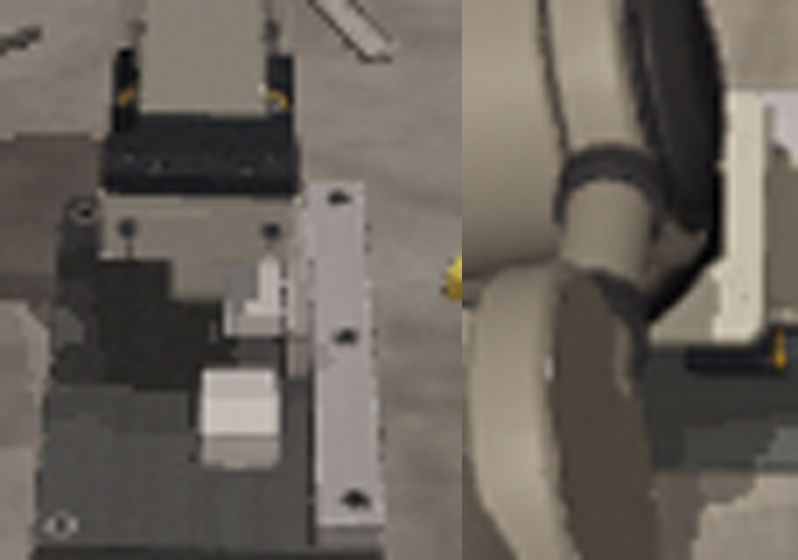

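```bash
python3 - <<'E'
from h import *
np.set_printoptions(precision=1,suppress=True)
s=vision.capture('side')
S=lambda L,z:pts(s,L,230,115,z,s=7)
for z in(30,40,50,60):print('bracket',z,S([(100,258),(172,260),(297,258)],z))
tp=lambda p:(proj(s,p)-[230,115])*7
for p in([517.5,126,14],[517.5,126,33],[508,126,14],[527,126,14],[527,126,33],[527,126,30]):print(p,tp(p))
print('bar bottom near',S([(286,375),(308,377)],10),'bar top near',S([(288,333),(309,335)],30),'fence',S([(311,330)],22),'c1',S([(222,305),(285,305)],22), S([(222,335),(285,336)],10))
print(tp([553,94,30]),tp([563,94,30]))
c=crop(s,245,140,40,35,18);cv2.imwrite('pics/p4.png',c)
E
```

```text
bracket 30 [[475.8 153. ]
 [505.5 152.5]
 [557.2 155.9]]
bracket 40 [[476.5 136.6]
 [505.8 136.1]
 [556.7 139.5]]
bracket 50 [[477.3 120.2]
 [506.1 119.7]
 [556.2 123.1]]
bracket 60 [[478.1 103.8]
 [506.5 103.3]
 [555.6 106.7]]
[517.5, 126, 14] [[196.5 325. ]]
[517.5, 126, 33] [[197.1 285.4]]
[508, 126, 14] [[173.3 324.6]]
[527, 126, 14] [[219.8 325.5]]
[527, 126, 33] [[220.6 285.9]]
[527, 126, 30] [[220.4 292.2]]
bar bottom near [[552.8  98.6]
 [561.6  97.5]] bar top near [[553.   98.7]
 [561.3  97.5]] fence [[562.6 113.7]] c1 [[526.5 131.2]
 [552.3 132.1]] [[526.7 127.3]
 [552.6 127.4]]
[[285.2 336.4]] [[310.4 336.9]]
```

View pics/p4.png

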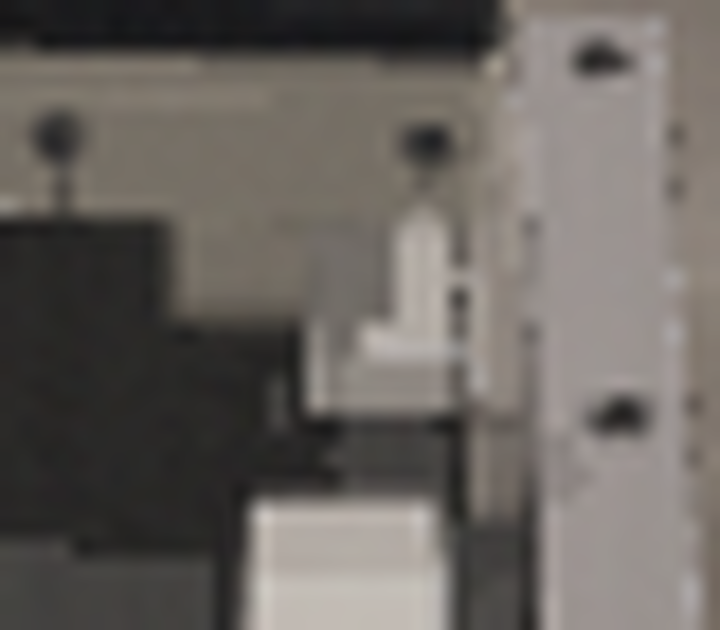

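The crops show coupon (x 526–552), bar (553–562) and fence (562.6) in line with no gap, and a steady push of about 13 N. I'll check it stays steady, then hand in.

```bash
python3 -m pendant '{"dp":[[0,0,0],[0,0,0],[0,0,0],[0,0,0]],"rotation":[[0,0,0],[0,0,0],[0,0,0],[0,0,0]]}'; python3 -c "
from plant import workorder
print(workorder.close_job())"
```

```text
time: 15.55
tool_pos: [517.5, 152.2, 13.8]
tcp_rot: [-3.141, -0.007, 3.142]
contact_force: [-13.5, -0.6, 8.7]
grip_width: 14.9
finger_force: 6.5
the job is handed in; nothing more can be done
None
```

The job is handed in with no verdict shown: the bar stands let go in the wide gap behind the 60 mm coupon, and the coupon is held against bar and fence with a steady push of about 13 N and no visible gap.

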